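# Fit the matching spacer sleeve in the calibration frame

### The job

Of the three spacer sleeves lying on the rubber mat, pick the one that is as long as the spigot on the load cell and push it fully home on the spigot, against the shoulder. Then slide the tailstock up by its post until its face rests against the end of the sleeve, and let go. Leave the other two sleeves and everything else on the bench where they are.

Things in the scene. Friction and masses are not known exactly. Their poses are not given: they have to be found in the camera images.
- frame: Blue calibration frame fixed on the bench; base plate 110 (x) by 370 (y: -80 to 290) by 18 mm. Origin on the bench under the spigot's root. Its +y runs level from the spigot's root to its tip and on to the tailstock; z up. Load cell (68 mm diameter, top at 109 mm) and head plate stand at y = -74 to 0. Guide rail 18 mm wide, top at 28 mm, lies at y = 85 to 285.
- spigot_root (a point): Root of the spigot on its axis, in the plane of the 54 mm diameter shoulder that the sleeve must butt against; 75 mm above the bench. The spigot is a round dark steel stub of 32 mm diameter, level, 78 mm long along the frame's +y, its last 12 mm tapering to 20 mm diameter.
- spigot_mid (a point): Point on the spigot's axis 40 mm from the root along the frame's +y, 75 mm above the bench: where the middle of the right sleeve lies when it is fully home.
- tailstock (a joint): Position of the blue tailstock on its guide rail, in m: 0 = fully open, its face 215 mm from the spigot's root; it grows as the tailstock slides towards the spigot (frame -y), so the face is 0.215 - value from the root. Mechanical stop at 0.1365. About 3 N of sliding friction; stays where left.
- tail_face (a point): Centre of the tailstock's flat steel face (48 mm diameter disc, looking along frame -y at the spigot), on the spigot's axis, 75 mm above the bench.
- tail_post (a point): Grip point on the upright steel post on the tailstock: 16 mm diameter, standing from 95 to 147 mm above the bench, 30 mm behind the face (frame +y); the point is on its axis, 122 mm above the bench. The block under it is 70 mm (x) by 45 mm (y).
- sleeve_a_mid (a point): Middle of sleeve A, on its axis: the short one, 62 mm long. All three sleeves are plain aluminium octagonal tubes, 46 mm across the flats, bore 36 mm across the flats, open at both ends, lying on a flat on the mat (axis level, 27 mm above the bench) with upright flats at the sides. The point's y runs along the tube, z up. 0.12 kg.
- sleeve_b_mid (a point): Middle of sleeve B, on its axis: 80 mm long, the one that matches the spigot (2 mm longer, so that the tailstock bears on the sleeve). Same section and axes as sleeve A. 0.15 kg.
- sleeve_b: Sleeve B itself; origin 23 mm below the tube's middle (at the middle of the underside), y along the tube, z up.
- sleeve_c_mid (a point): Middle of sleeve C, on its axis: the long one, 98 mm long. Same section and axes as sleeve A. 0.19 kg.
- mat: Black rubber mat fixed on the bench under the sleeves, 190 (x) by 330 (y) mm, 4 mm thick; origin at the centre of its underside.
- wrench: Bystander: steel wrench lying on the bench, 180 mm long along its x; origin at its underside near the middle.
- weight: Bystander: brass weight, 52 mm diameter, 60 mm high with a small knob; origin at the centre of its underside.
- indicator: Bystander: black indicator box 100 (x) by 170 (y) by 55 mm with a small display; origin at the centre of its underside.
Not all that is in view belongs to the job. Leave any orange or pink look-alike of the sleeve_b alone.

How it is judged:
By the outcome, as a careful person would: the job done as asked, in the order asked, and still so for the second after the job is handed in, with the robot touching nothing.
It also fails if it takes over 54 s, if anything falls off the work surface, if the arm or the gripper's body presses on something with over 40 N, if the wrist force passes 120 N, or if a joint passes its speed limit or range.

### The arm

A 6-joint arm with a two-finger parallel gripper is mounted at the origin on the work surface. World frame = base frame: x ahead of the robot, y to its left, z up, the work surface at z = 0. Lengths are in m, angles in degrees, forces in N, time in s.
With the tool pointing down it reaches from about 0.3 to 0.75 m from the base axis. Payload 8.5 kg.
Tool frame: the origin (TCP) lies midway between the tips of the shut fingers; the grasp point (between the pads) lies 19 mm behind it (env.grasp_offset is the distance from the TCP to the grasp point, in m); z points along the fingers, y is the line along which they close (so a half turn about z gives the same grasp; the last joint's range is limited). The gripper opens to 85 mm and grips with 20 to 120 N. Pads are 22 mm wide; open, the fingers measure 114 mm over their backs; the gripper's body (76 mm by 85 mm) begins 54 mm behind the grasp point. The pads swing forward as they close: fully open they stand 13 mm farther back than shut.
Start: joints at [64.383, 21.807, 74.336, -0, 83.858, -12.336], TCP at [0.126, 0.535, 0.231] pointing down, gripper open.
Joint ranges: [-178.18, 178.18], [-50.72, 133.34], [12.68, 142.11], [-81.47, 261.47], [9.98, 163.14], [-165.26, 165.26]. Speed limits (degrees/s): [136.94, 136.94, 180, 180, 180, 180].

### API

Orientations are given as a 3x3 rotation matrix whose columns are the frame's x, y, z axes.
In Python, from rig import env gives the robot as it stands.
- The arm moves only by the tool servo_tool, never from a script. Its argument "deltas" is text: rows parted by semicolons, each of 7 numbers parted by spaces: the opening, from 0 (shut) to 1 (fully open), then the shift along the tool's x, y, z in mm, then the turn, a rotation vector about the tool's x, y, z in rad. A call has 1 to 8 rows; each row shifts and turns the commanded pose from where the row before left it, along the tool's axes as they then stand; what a row does not reach is not made up. A row lasts 1/12 s, in which the tool goes at most 41.7 mm and 7.16 degrees, less where a joint would pass 70% of its speed; a pose out of reach is approached as far as the arm can. A call is refused whole if a number of a shift passes 41.7 or a number of a turn 0.125, either way. A call with a gripper value outside its range is refused whole. The fingers move at their own pace and stop on an object; "newtons" is the grip in N (left out, the last holds). Time passes only in rows, so rows that do not move let the fingers close. It gives the time, the measured TCP pose, the force, the opening and the grip force at its end, in the units of the state.
- env.observe(): the state, without advancing time (a new reading comes with each control period).
- env.get_image(name): name is "scene" or "side" or "wrist"; returns a dict with "img" (384x512x3 uint8, red, green, blue), "depth" (384x512 float32, m along the optical axis (not along the pixel's ray), 0 where there is no reading), "camera_matrix" (3x3 intrinsics, pixels), "world_to_cam" (4x4, takes a point from world to camera coordinates). Camera axes: x right, y down, z forward; pixel columns grow to the right and rows downward; lengths in m; the calibration is good to about 2 mm. A picture is of the moment at which its call begins.
- env.close_job(): hands the job in; it is judged then, once.
Trained networks look in a picture, given as the dict that the camera call returned (one of the last four; its "shot" number tells which), for a name from the list of things; names that differ only in an ending like _2 or _b are one class to them, and where a whole thing is asked for, a point or a joint stands for the part that bears it (a point fixed in the world has none). Each returns a list of dicts, best first, with "conf" (0 to 1); they miss things now and then, are a little off and sometimes report something else, mostly with a low value. They report only what shows in the picture. A call takes as long as a camera call. They do not tell look-alikes from the thing itself.
- env.spot_in(name, picture): "bbox" ([centre column, centre row, width, height] in pixels, round what is visible of it).
- env.spot_point(name, picture): "uv" ([column, row] in pixels: a listed point, or the origin of a listed thing).
The state is a dict: "time_s": time; "q": joint angles; "qvel": joint speeds; "joint_efforts": joint torques, N m; "position": TCP position; "tool_rot": TCP orientation; "ft_force": force on the tool from outside, world axes, zero at the start; "wrist_torque": the same for the moment, N m; "grip_width": finger opening in m; "gripper_force": force on a finger pad.
Only numpy, scipy, OpenCV 4.12 (cv2) and the standard library are available. Lean on these libraries where they do the work, as an engineer would, in place of code of your own. Each camera call takes 0.05 s, during which the arm holds its last target. There are 200 camera calls.

## Working session

There is one attempt and no reset: what is moved stays moved. The work goes in short steps, Python scripts to look and compute and a tool call to move; the robot and the scene stay as the last step left them, time stands still between calls to the robot, and variables do not carry over. Pictures are saved under pics/ and viewed, at most 10 in all, crops included, and the job is handed in when it is done.

Besides the shell and the picture viewer there is one more tool, called after "Call:" as a command line: name --argument value ..., lists and objects as JSON in quotes. servo_tool: Moves the arm, as the interface text tells. Its arguments: {"type":"object","properties":{"deltas":{"type":"string"},"newtons":{"type":"number"}},"required":["deltas"]}

```bash
mkdir -p pics; ls
cat > h.py <<'E'
import numpy as np, cv2
from rig import env
def save(p,n,crop=None,s=1):
    im=p["img"][:,:,::-1]
    if crop: im=im[crop[1]:crop[3],crop[0]:crop[2]]
    cv2.imwrite(n,cv2.resize(im,None,fx=s,fy=s,interpolation=cv2.INTER_CUBIC))
def world(p):
    K=p["camera_matrix"];d=p["depth"];h,w=d.shape
    u,v=np.meshgrid(np.arange(w),np.arange(h))
    c=np.stack([(u-K[0,2])/K[0,0]*d,(v-K[1,2])/K[1,1]*d,d],-1)
    T=np.linalg.inv(p["world_to_cam"]);return c@T[:3,:3].T+T[:3,3]
def ray(p,uv,z):
    K=p["camera_matrix"];T=np.linalg.inv(p["world_to_cam"])
    r=T[:3,:3]@np.array([(uv[0]-K[0,2])/K[0,0],(uv[1]-K[1,2])/K[1,1],1]);o=T[:3,3]
    return o+r*(z-o[2])/r[2]
Z=dict(spigot_root=.075,spigot_mid=.075,tail_face=.075,tail_post=.122,sleeve_a_mid=.027,sleeve_b_mid=.027,sleeve_c_mid=.027,frame=0,mat=0,weight=0,wrench=0,indicator=0)
E
python3 - <<'E'
from h import *
np.set_printoptions(precision=4,suppress=True)
o=env.observe();print(o["position"],o["tool_rot"],o["ft_force"],env.grasp_offset)
P={}
for n in("scene","side","wrist"):
    p=env.get_image(n);P[n]=p
    np.savez(f"{n}0.npz",**{k:v for k,v in p.items()})
    for k in Z:
        for d in env.spot_point(k,p)[:4]:
            if d["conf"]>.3: print(n,k,np.round(d["uv"],1),round(d["conf"],2),ray(p,d["uv"],Z[k]))
cv2.imwrite("pics/a.png",np.hstack([cv2.resize(P[n]["img"][:,:,::-1],(800,600))for n in("scene",)]))
cv2.imwrite("pics/b.png",np.vstack([P[n]["img"][:,:,::-1][:300] for n in("side","wrist")]))
E
```

```text
pics
[0.1262 0.535  0.2307] [[-0.9733  0.2297 -0.0006]
 [ 0.2297  0.9733 -0.0014]
 [ 0.0003 -0.0015 -1.    ]] [ 0.1204 -0.3163  0.5058] 0.0187
scene spigot_root [ 99.3 266.7] 0.69 [ 0.5445 -0.2763  0.075 ]
scene spigot_root [257.9 306.1] 0.59 [ 0.797 -0.005  0.075]
scene spigot_root [108.3 281.7] 0.55 [ 0.59   -0.2681  0.075 ]
scene spigot_mid [118.2 255.9] 0.67 [ 0.5383 -0.2312  0.075 ]
scene spigot_mid [294.  180.6] 0.39 [0.5435 0.2517 0.075 ]
scene tail_face [176.2 213.2] 0.81 [ 0.4907 -0.0695  0.075 ]
scene tail_post [184.3 198.8] 0.78 [ 0.4936 -0.0416  0.122 ]
scene sleeve_a_mid [320. 165.] 0.96 [0.4995 0.3799 0.027 ]
scene sleeve_a_mid [293.8 179.9] 0.51 [0.5106 0.2784 0.027 ]
scene sleeve_b_mid [292.3 183.4] 0.97 [0.5195 0.2675 0.027 ]
scene sleeve_b_mid [353.6 139.4] 0.92 [0.4609 0.5399 0.027 ]
scene sleeve_b_mid [368.7 218.8] 0.84 [0.7205 0.3823 0.027 ]
scene sleeve_b_mid [263.5 137.4] 0.56 [0.3159 0.289  0.027 ]
scene sleeve_c_mid [263.1 195.7] 0.6 [0.5176 0.1711 0.027 ]
scene sleeve_c_mid [177.9 215.9] 0.51 [ 0.4671 -0.0636  0.027 ]
scene frame [106.9 279.5] 0.6 [ 0.5397 -
[... 814 characters left out ...]
8 -0.0168  0.027 ]
side sleeve_b_mid [161.7 211.1] 0.93 [0.3037 0.3112 0.027 ]
side sleeve_b_mid [227.1 198.2] 0.79 [0.5238 0.2824 0.027 ]
side sleeve_b_mid [261.8 172. ] 0.77 [0.7117 0.3768 0.027 ]
side sleeve_b_mid [182.8 166.8] 0.77 [0.467  0.5391 0.027 ]
side sleeve_c_mid [241.3 217.9] 0.98 [0.5157 0.1638 0.027 ]
side frame [328.3 312.8] 0.92 [ 0.5456 -0.2643 -0.    ]
side frame [239.4 217.4] 0.48 [0.5282 0.2004 0.    ]
side mat [221.4 209.1] 0.87 [0.4955 0.2684 0.    ]
side weight [293.  200.2] 0.68 [0.7391 0.2044 0.    ]
side wrench [334.7 230.2] 0.49 [0.7677 0.0042 0.    ]
side wrench [239.3 214.3] 0.45 [0.5357 0.2156 0.    ]
side indicator [372.8 275. ] 0.93 [ 0.7412 -0.2093  0.    ]
```

View pics/a.png

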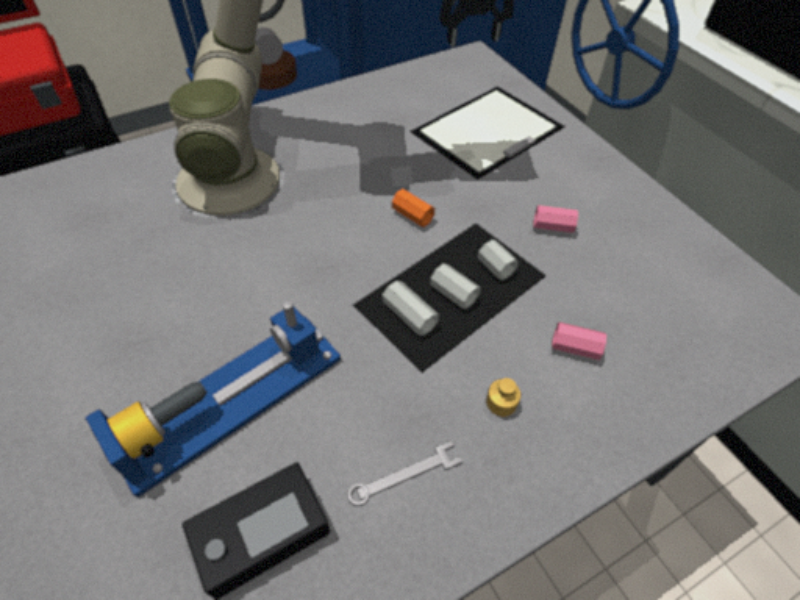

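View pics/b.png

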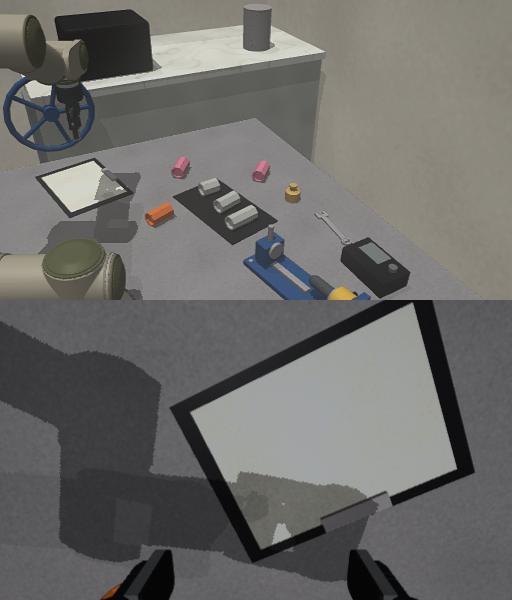

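The side view confirms what the scene view shows. On the mat there are three silver sleeves: short at (320,165), medium at (292,183) and long at (263,196). The orange tube at (264,137) and the pink ones at (354,140) and (369,218) are look-alikes. The middle sleeve fits B because its length is between the other two and it lies on the mat. I'll confirm this with an enlarged crop and with lengths measured from depth.

```bash
cat > m1.py <<'E'
from h import *
np.set_printoptions(precision=4,suppress=True)
def box(W,m):
    q=(W[m][:,:2]*1000).astype(np.float32); return cv2.minAreaRect(q),len(q)
for n in("scene","side"):
    p=dict(np.load(f"{n}0.npz"));W=world(p);z=W[...,2];hue=cv2.cvtColor(p["img"],cv2.COLOR_RGB2HSV)
    for nm,c in(("A",(.49,.37)),("B",(.52,.275)),("C",(.517,.168))):
        d=np.hypot(W[...,0]-c[0],W[...,1]-c[1])
        m=(z>.042)&(z<.06)&(d<.06)
        print(n,nm,box(W,m),W[m].mean(0))
    m=(z>.06)&(z<.1)&(np.hypot(W[...,0]-.54,W[...,1]+.235)<.035)
    q=W[m];c=q.mean(0);u=np.linalg.svd(q-c,full_matrices=False)[2][0];print("spigot",len(q),c,u,np.degrees(np.arctan2(u[1],u[0])),q.max(0))
    m=(z>.105)&(z<.16)&(np.hypot(W[...,0]-.495,W[...,1]+.04)<.04);print("post",m.sum(),W[m].mean(0),W[m].max(0))
    blue=(hue[...,0]>100)&(hue[...,0]<130)&(hue[...,1]>120)
    m=blue&(z>.012)&(z<.024)&(np.hypot(W[...,0]-.52,W[...,1]+.15)<.3);print("base",box(W,m))
    m=blue&(z>.085)&(z<.105)&(np.hypot(W[...,0]-.49,W[...,1]+.04)<.07);print("tailtop",box(W,m))
E
python3 - <<'E'
exec(open('m1.py').read())
p=dict(np.load("scene0.npz"));save(p,"pics/c.png",(220,130,380,240),5)
E
```

```text
scene A (((499.0832214355469, 369.7333984375), (64.75393676757812, 41.344451904296875), 5.039346218109131), 199) [0.5012 0.3678 0.0483]
scene B (((516.1616821289062, 261.7341613769531), (80.72592163085938, 41.21974182128906), 18.516693115234375), 282) [0.518  0.2609 0.0484]
scene C (((519.731201171875, 165.32958984375), (98.72010803222656, 38.322147369384766), 12.109258651733398), 371) [0.5223 0.1637 0.0485]
spigot 426 [ 0.5429 -0.2358  0.0857] [ 0.1978 -0.9797  0.034 ] -78.5841722013214 [ 0.5576 -0.2005  0.094 ]
post 91 [ 0.5034 -0.0432  0.1315] [ 0.5083 -0.0348  0.1503]
base (((614.172607421875, -127.18600463867188), (312.7568054199219, 377.7860107421875), 28.390871047973633), 3315)
tailtop (((500.9376525878906, -41.68854904174805), (68.27537536621094, 44.463134765625), 10.727218627929688), 312)
side A (((496.65875244140625, 368.6946716308594), (62.316314697265625, 35.981597900390625), 0.8783290982246399), 111) [0.4962 0.3676 0.0481]
side B (((515.7583618164062, 259.1004943847656), (86.16667175292969, 39.48126220703125), 15.355740547180176), 151) [0.5129 0.2594 0.0483]
side C (((517.2966918945312, 162.7739715576172), (101.09928894042969, 34.39556884765625), 11.03470230102539), 213) [0.516  0.1617 0.048 ]
spigot 276 [ 0.5285 -0.2385  0.0845] [-0.2055  0.9784 -0.021 ] 101.86048736655222 [ 0.5504 -0.2017  0.0928]
post 83 [ 0.4952 -0.0444  0.13  ] [ 0.5048 -0.0347  0.1482]
base (((521.3095703125, -173.57077026367188), (109.0009765625, 368.18109130859375), 10.85438346862793), 1871)
tailtop (((496.192138671875, -39.753475189208984), (68.27559661865234, 43.90858840942383), 12.307721138000488), 164)
```

View pics/c.png

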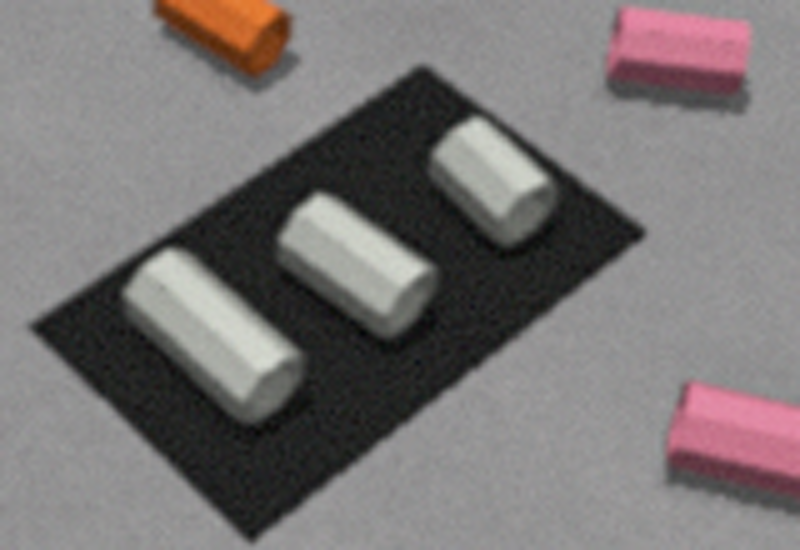

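The crop shows the three silver sleeves. B is the middle one, about 80 mm long by depth, at scene pixel (292,183), with A at the upper right and C at the lower left. Next I move above B.

Call:
servo_tool --deltas "1 -36.9 -14.8 0 0 0 0;1 -36.9 -14.8 0 0 0 0;1 -36.9 -14.8 0 0 0 0;1 -36.9 -14.8 0 0 0 0;1 -36.9 -14.8 0 0 0 0;1 -36.9 -14.8 0 0 0 0;1 -36.9 -14.8 0 0 0 0;1 -36.9 -14.8 0 0 0 0" --newtons 40

```text
time_s: 2.62
position: [0.3878, 0.3508, 0.2315]
tool_rot: [[-0.973, 0.23, 0.0], [0.23, 0.973, 0.0], [-0.0, 0.0, -1.0]]
ft_force: [0.8, 1.2, -0.7]
grip_width: 0.0854
gripper_force: 0.0
```

Call:
servo_tool --deltas "1 -36.9 -14.8 0 0 0 0;1 -36.9 -14.8 0 0 0 0;1 -36.9 -14.8 0 0 0 0;1 -36.9 -14.8 0 0 0 0;1 0 0 0 0 0 -0.12;1 0 0 0 0 0 -0.12;1 0 0 0 0 0 -0.12;1 0 0 0 0 0 -0.12"

```text
time_s: 3.28
position: [0.5167, 0.2604, 0.2312]
tool_rot: [[-0.968, -0.251, -0.0], [-0.251, 0.968, -0.0], [0.0, 0.0, -1.0]]
ft_force: [0.4, 0.3, 0.8]
grip_width: 0.0855
gripper_force: 0.0
```

Call:
servo_tool --deltas "1 0 0 0 0 0 -0.04;1 0 0 0 0 0 0;1 0 0 0 0 0 0"

```text
time_s: 3.53
position: [0.5165, 0.2607, 0.2313]
tool_rot: [[-0.959, -0.283, -0.0], [-0.283, 0.959, -0.0], [0.0, -0.0, -1.0]]
ft_force: [-0.1, 0.5, 0.4]
grip_width: 0.0852
gripper_force: 0.0
```

```bash
cat > m2.py <<'E'
from h import *
np.set_printoptions(precision=4,suppress=True)
o=env.observe();print(o["time_s"],o["position"],o["tool_rot"],o["q"])
p=env.get_image("wrist");W=world(p);z=W[...,2]
m=(z>.046)&(z<.056)&(np.hypot(W[...,0]-.516,W[...,1]-.26)<.06)&(p["depth"]>0)
q=(W[m][:,:2]*1000).astype(np.float32);print(len(q),cv2.minAreaRect(q),W[m].mean(0))
for d in env.spot_point("sleeve_b_mid",p)[:3]:print(d["uv"],d["conf"],ray(p,d["uv"],.027))
save(p,"pics/d.png")
E
python3 m2.py
```

```text
3.5333 [0.5165 0.2607 0.2313] [[-0.9592 -0.2826 -0.    ]
 [-0.2826  0.9592 -0.    ]
 [ 0.     -0.     -1.    ]] [ 15.0647  24.7075  69.6267  -0.0008  85.6662 -91.353 ]
1715 ((513.8668212890625, 264.3080749511719), (79.7702407836914, 28.859100341796875), 17.453317642211914) [0.5122 0.2638 0.0495]
[306.9, 324.3] 0.97 [0.7166 0.3869 0.027 ]
[265.1, 164.0] 0.87 [0.5128 0.2644 0.027 ]
[499.0, 192.7] 0.6 [0.4668 0.5455 0.027 ]
```

View pics/d.png

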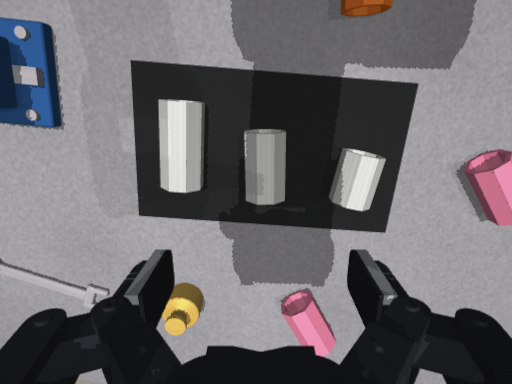

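The wrist view shows B at (265,165), centred between C at (181,146) and A at (357,180). Small correction, then descend.

Call:
servo_tool --deltas "1 1.2 3.5 0 0 0 -0.018;1 0 0 36 0 0 0;1 0 0 36 0 0 0;1 0 0 36 0 0 0;1 0 0 36 0 0 0;1 0 0 36 0 0 0;1 0 0 24 0 0 0;1 0 0 12 0 0 0"

```text
time_s: 4.3
position: [0.5127, 0.2635, 0.012]
tool_rot: [[-0.953, -0.302, -0.005], [-0.302, 0.953, -0.001], [0.005, 0.0, -1.0]]
ft_force: [0.8, -0.6, 0.0]
grip_width: 0.0853
gripper_force: 0.0
```

Call:
servo_tool --deltas "1 0 0 8 0 0 0;1 0 0 0 0 0 0;0 0 0 0 0 0 0;0 0 0 0 0 0 0;0 0 0 0 0 0 0;0 0 0 0 0 0 0;0 0 0 0 0 0 0;0 0 0 0 0 0 0" --newtons 50

```text
time_s: 4.97
position: [0.5149, 0.264, 0.0086]
tool_rot: [[-0.953, -0.302, 0.002], [-0.302, 0.953, 0.001], [-0.002, -0.0, -1.0]]
ft_force: [-0.7, -0.0, 5.5]
grip_width: 0.045
gripper_force: 51.7
```

Call:
servo_tool --deltas "0 0 0 0 0 0 0;0 0 0 0 0 0 0;0 0 0 0 0 0 0;0 0 0 0 0 0 0"

```text
time_s: 5.3
position: [0.5149, 0.264, 0.0086]
tool_rot: [[-0.953, -0.301, 0.002], [-0.301, 0.953, 0.001], [-0.002, 0.0, -1.0]]
ft_force: [-1.8, -0.1, 5.8]
grip_width: 0.0454
gripper_force: 51.7
```

Call:
servo_tool --deltas "0 0 0 -10 0 0 0;0 0 0 -30 0 0 0;0 0 0 -40 0 0 0;0 0 0 -40 0 0 0;0 0 0 -40 0 0 0;0 0 0 -40 0 0 0;0 0 0 -30 0 0 0;0 0 0 -10 0 0 0"

```text
time_s: 5.97
position: [0.5151, 0.264, 0.2536]
tool_rot: [[-0.953, -0.302, 0.009], [-0.302, 0.953, 0.002], [-0.009, -0.0, -1.0]]
ft_force: [0.1, 0.4, -0.1]
grip_width: 0.0451
gripper_force: 51.9
```

Call:
servo_tool --deltas "0 10.9 -38.6 0 0 0 0;0 10.9 -38.6 0 0 0 0;0 10.9 -38.6 0 0 0 0;0 10.9 -38.6 0 0 0 0;0 10.9 -38.6 0 0 0 0;0 10.9 -38.6 0 0 0 0;0 0 0 0 0 0 0.119;0 0 0 0 0 0 0.119"

```text
time_s: 6.63
position: [0.5215, 0.0209, 0.2479]
tool_rot: [[-0.998, -0.059, 0.0], [-0.059, 0.998, -0.0], [-0.0, -0.0, -1.0]]
ft_force: [-0.4, -0.5, -1.3]
grip_width: 0.0452
gripper_force: 52.0
```

Call:
servo_tool --deltas "0 0 0 0 0 0 0.119;0 0 0 0 0 0 0.119;0 0 0 0 0 0 0.119;0 0 0 0 0 0 0.119;0 0 0 0 0 0 0.119;0 0 0 0 0 0 0.119;0 0 0 0 0 0 0.119;0 0 0 0 0 0 0.119"

```text
time_s: 7.3
position: [0.5214, 0.0233, 0.248]
tool_rot: [[-0.63, 0.777, 0.0], [0.777, 0.63, -0.0], [-0.0, 0.0, -1.0]]
ft_force: [-0.4, 0.0, -0.1]
grip_width: 0.0455
gripper_force: 51.9
```

Call:
servo_tool --deltas "0 0 0 0 0 0 0.119;0 0 0 0 0 0 0.119;0 0 0 0 0 0 0.119;0 0 0 0 0 0 0.119;0 0 0 0 0 0 0"

```text
time_s: 7.72
position: [0.5214, 0.0232, 0.248]
tool_rot: [[-0.205, 0.979, 0.0], [0.979, 0.205, -0.0], [-0.0, 0.0, -1.0]]
ft_force: [-1.0, -0.1, -1.9]
grip_width: 0.0452
gripper_force: 51.9
```

Call:
servo_tool --deltas "0 -39 -6.5 0 0 0 0;0 -39 -6.5 0 0 0 0;0 -39 -6.5 0 0 0 0;0 -39 -6.5 0 0 0 0;0 -39 -6.5 0 0 0 0;0 -39 -6.5 0 0 0 0;0 0 0 0 0 0 0;0 0 0 0 0 0 0"

```text
time_s: 8.38
position: [0.5322, -0.2155, 0.2471]
tool_rot: [[-0.21, 0.978, -0.001], [0.978, 0.21, 0.0], [0.001, -0.0, -1.0]]
ft_force: [-0.7, 0.5, -1.5]
grip_width: 0.0452
gripper_force: 52.0
```

```bash
cat > m3.py <<'E'
from h import *
np.set_printoptions(precision=4,suppress=True)
o=env.observe();print(o["time_s"],o["position"],o["q"])
p=env.get_image("wrist");np.savez("w3.npz",**p);W=world(p)
print("tcp px",[ (lambda c:(p["camera_matrix"]@c/c[2])[:2])((p["world_to_cam"]@np.r_[o["position"],1])[:3])])
for k in("spigot_root","spigot_mid","tail_face","tail_post"):
    for d in env.spot_point(k,p)[:2]:print(k,d["uv"],round(d["conf"],2),ray(p,d["uv"],Z[k]))
save(p,"pics/e.png")
E
python3 m3.py
```

```text
8.3833 [ 0.5322 -0.2155  0.2471] [-33.8562  23.7069  68.632    0.0025  87.7011 -45.9636]
tcp px [array([261.3748, 250.1352])]
tail_face [263.2, 16.0] 0.91 [ 0.5033 -0.0714  0.075 ]
```

View pics/e.png

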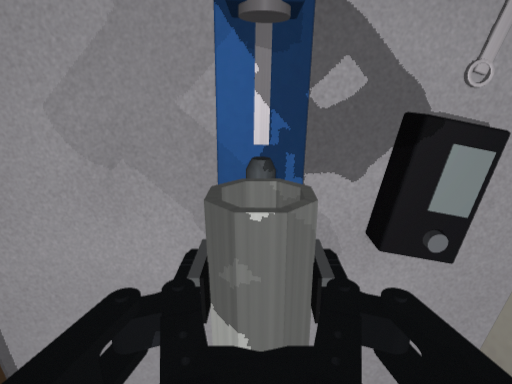

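The wrist view shows the held sleeve at (262,260), the spigot tip at (260,168) just beyond it, the rail at (262,100) and the tail face at (263,12). I'll measure the lateral offset and yaw between sleeve, rail and base in this one picture.

```bash
cat > m4.py <<'E'
from h import *
np.set_printoptions(precision=4,suppress=True)
p=dict(np.load("w3.npz"));W=world(p);z=W[...,2];S=W[...,:2]*1000
h=cv2.cvtColor(p["img"],cv2.COLOR_RGB2HSV);v,u=np.indices(z.shape)
blue=(h[...,0]>100)&(h[...,0]<130)&(h[...,1]>120)
m0=blue&(z<.03)&(v<180)&(abs(u-262)<60);print("base z",np.median(z[m0]))
def strip(m,name,axis="row"):
    # per-row mid of the extent -> line fit
    C=[];Wd=[]
    for r in range(25,180):
        i=np.where(m[r])[0]
        if len(i)>3: C.append((S[r,i[0]]+S[r,i[-1]])/2);Wd.append(np.linalg.norm(S[r,i[0]]-S[r,i[-1]]))
    C=np.array(C);vx,vy,x,y=cv2.fitLine(C.astype(np.float32),cv2.DIST_HUBER,0,.01,.01).ravel()
    if vy<0:vx,vy=-vx,-vy
    print(name,len(C),"width",np.median(Wd),"yaw",np.degrees(np.arctan2(-vx,vy)),"pt",x,y)
strip(m0,"base")
rail=(h[...,1]<90)&(z>.02)&(z<.036)&(abs(u-262)<25)&(v>25)&(v<148);strip(rail,"rail")
t=(z>.06)&(z<.1)&(v>150)&(v<185)&(abs(u-262)<22);print("tip",t.sum(),W[t].mean(0),W[t].min(0),W[t].max(0),np.unique(v[t])[[0,-1]])
for r in(160,165,170,175,180):
    i=np.where(t[r])[0]
    if len(i): print(r,i[0],i[-1],W[r,i[0]],W[r,i[-1]],z[r,i].max())
s=(v>190)&(v<345)&(abs(u-262)<60)&(z>.2)&(p["depth"]>0)
zz=z[s];top=np.percentile(zz,98);print("sleeve top",top)
tt=s&(z>top-.004);q=S[tt].astype(np.float32);print(len(q),cv2.minAreaRect(q),cv2.fitLine(q,cv2.DIST_L2,0,.01,.01).ravel())
f=(z>.05)&(z<.1)&(v<25)&(abs(u-262)<30);print("face",W[f].mean(0),W[f].min(0),W[f].max(0))
E
python3 m4.py
```

```text
base z 0.018004781444742324
base 155 width 107.36691643814139 yaw 10.874902 pt 518.7569 -149.27626
rail 118 width 16.88211066587168 yaw 10.850177 pt 515.9196 -133.25201
tip 566 [ 0.5304 -0.2094  0.0845] [ 0.5158 -0.2245  0.0662] [ 0.5482 -0.1991  0.0916] [156 177]
160 250 271 [ 0.5183 -0.2057  0.0759] [ 0.5399 -0.2011  0.0759] 0.08534432112289869
165 248 273 [ 0.5173 -0.2109  0.0783] [ 0.5431 -0.2056  0.0772] 0.08834324192556609
170 246 275 [ 0.5163 -0.217   0.0767] [ 0.5462 -0.2101  0.0785] 0.09053232468732386
175 246 275 [ 0.5173 -0.222   0.0782] [ 0.5476 -0.2158  0.0771] 0.09158458284596604
sleeve top 0.28981612115817534
8989 ((530.6500854492188, -208.07159423828125), (48.1677360534668, 62.76161193847656), 11.267578125) [   0.2169   -0.9762  529.9698 -205.0042]
face [ 0.5025 -0.0692  0.0849] [ 0.4728 -0.0761  0.0503] [ 0.5289 -0.0587  0.1   ]
```

Run:
```python
from h import *
o=env.observe();p=dict(np.load("w3.npz"));T=np.linalg.inv(p["world_to_cam"])
print("cam in tool",o["tool_rot"].T@(T[:3,3]-o["position"]) if hasattr(o["tool_rot"],"T") else np.array(o["tool_rot"]).T@(T[:3,3]-o["position"]))
W=world(p);z=W[...,2];v,u=np.indices(z.shape)
s=(v>200)&(v<330)&(abs(u-262)<15)&(z>.2);print("top median",np.median(z[s]))
R=[np.median(z[s&(v//20==k)]) for k in range(10,17)];print(R)
s=(v>180)&(v<345)&(abs(u-262)<20)&(z>.2);d=np.array([-.1884,.9821]);y=(W[s][:,:2]-[.5419,-.2766])@d
print("sleeve y ext",np.percentile(y,[.5,99.5]))
```

```text
cam in tool [ 0.07559512 -0.00135592 -0.14223802]
top median 0.2886137165801834
[np.float64(0.2869146716488038), np.float64(0.28875518033773234), np.float64(0.28867546950840295), np.float64(0.28866289672023854), np.float64(0.2886616187219477), np.float64(0.288608820803707), np.float64(0.28860923698420526)]
sleeve y ext [0.04030495 0.10052931]
```

Call:
servo_tool --deltas "0 0 0 0 0 0 0.022;0 39 -0.7 0 0 0 0;0 39 0 0 0 0 0;0 0 0 40 0 0 0;0 0 0 40 0 0 0;0 0 0 20 0 0 0;0 0 0 0 0 0 0;0 0 0 0 0 0 0"

```text
time_s: 9.3
position: [0.5175, -0.137, 0.1476]
tool_rot: [[-0.188, 0.982, -0.001], [0.982, 0.188, 0.0], [0.0, -0.001, -1.0]]
ft_force: [0.4, 0.4, -0.8]
grip_width: 0.0451
gripper_force: 51.9
```

```bash
cat > m5.py <<'E'
from h import *
np.set_printoptions(precision=4,suppress=True)
o=env.observe();P=np.array(o["position"])*1000;R=np.array(o["tool_rot"])
d=np.array([-.1884,.9821]);n=np.array([.9821,.1884]);r=P[:2]-[541.9,-276.6]
print(o["time_s"],"y",r@d,"lat",(P[:2]-[530.07,-208.25])@n,"z",P[2],"yaw",np.degrees(np.arctan2(-R[0,0],R[1,0])));print(R,o["ft_force"],o["q"])
E
python3 m5.py
```

```text
9.3 y 141.7542270807142 lat 1.0480612803937692 z 147.60377043650263 yaw 10.844103689538457
[[-0.1881  0.9821 -0.0007]
 [ 0.9821  0.1881  0.0003]
 [ 0.0005 -0.0006 -1.    ]] [ 0.3614  0.3596 -0.7547] [-27.5041  24.77    84.4385  -0.0008  70.8347 -38.3479]
```

Call:
servo_tool --deltas "0 0 -1 30 0 0 0;0 0 0 35 0 0 0;0 0 0 20 0 0 0;0 0 0 6 0 0 0;0 0 0 0 0 0 0;0 0 0 0 0 0 0"

```text
time_s: 9.8
position: [0.5176, -0.1381, 0.0584]
tool_rot: [[-0.188, 0.982, 0.003], [0.982, 0.188, -0.002], [-0.002, 0.003, -1.0]]
ft_force: [0.5, -0.3, -1.6]
grip_width: 0.0454
gripper_force: 51.9
```

```bash
python3 m5.py
python3 - <<'E'
from h import *
a=env.get_image("scene");b=env.get_image("side")
c=[cv2.resize(p["img"][r[1]:r[3],r[0]:r[2],::-1],(400,400),interpolation=cv2.INTER_CUBIC) for p,r in((a,(70,170,210,310)),(b,(225,190,365,330)))]
cv2.imwrite("pics/f.png",np.hstack(c))
E
```

```text
9.8 y 140.59151051213402 lat 0.9986435509203992 z 58.3545675350423 yaw 10.827338826424308
[[-0.1878  0.9822  0.0031]
 [ 0.9822  0.1879 -0.0016]
 [-0.0022  0.0028 -1.    ]] [ 0.5076 -0.2595 -1.6098] [-27.6079  31.2818  90.7231   0.0005  57.7918 -38.4357]
```

View pics/f.png

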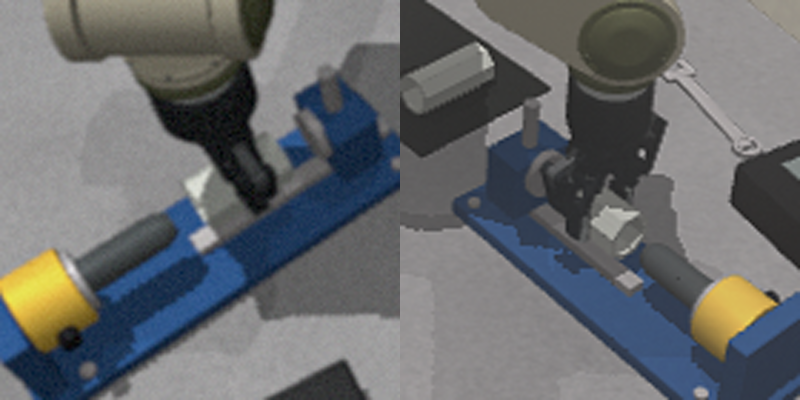

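Both views show the sleeve hanging in line with the spigot, clear of the tip and the tail face. I'll trim the position before inserting.

Call:
servo_tool --deltas "0 0 -0.9 1.5 0 0 0;0 0 0 0 0 0 0;0 0 0 0 0 0 0"

```text
time_s: 10.15
position: [0.5156, -0.1378, 0.0554]
tool_rot: [[-0.188, 0.982, 0.001], [0.982, 0.188, -0.0], [-0.001, 0.001, -1.0]]
ft_force: [-0.0, 0.4, -1.2]
grip_width: 0.0455
gripper_force: 51.9
```

```bash
python3 m5.py
```

```text
10.15 y 141.28579695563437 lat -0.9341634955281968 z 55.380140632876035 yaw 10.82822433652591
[[-0.1879  0.9822  0.0008]
 [ 0.9822  0.1879 -0.0004]
 [-0.0006  0.0007 -1.    ]] [-0.037   0.3623 -1.2   ] [-27.679   31.4276  91.1138  -0.0029  57.4086 -38.5057]
```

Call:
servo_tool --deltas "0 0 0.8 -1 0 0 0;0 0 0 0 0 0 0;0 0 0 0 0 0 0;0 0 0 0 0 0 0"

```text
time_s: 10.48
position: [0.5163, -0.1375, 0.0558]
tool_rot: [[-0.188, 0.982, -0.0], [0.982, 0.188, 0.0], [0.0, -0.0, -1.0]]
ft_force: [-0.3, -0.5, -2.4]
grip_width: 0.045
gripper_force: 51.9
```

```bash
python3 m5.py
```

```text
10.4833 y 141.4227821207996 lat -0.22627129288796377 z 55.83619820034604 yaw 10.82887893312297
[[-0.1879  0.9822 -0.    ]
 [ 0.9822  0.1879  0.    ]
 [ 0.     -0.     -1.    ]] [-0.3167 -0.4571 -2.4315] [-27.6203  31.4501  90.9564   0.0008  57.5966 -38.4496]
```

Call:
servo_tool --deltas "0 -6 0.2 -0.6 0 0 0;0 -6 0 0 0 0 0;0 -6 0 0 0 0 0;0 -6 0 0 0 0 0;0 -6 0 0 0 0 0;0 -6 0 0 0 0 0;0 -6 0 0 0 0 0;0 0 0 0 0 0 0"

```text
time_s: 11.15
position: [0.5246, -0.18, 0.0564]
tool_rot: [[-0.187, 0.982, 0.0], [0.982, 0.187, -0.0], [-0.001, 0.0, -1.0]]
ft_force: [0.0, 0.3, -1.9]
grip_width: 0.0453
gripper_force: 51.9
```

Call:
servo_tool --deltas "0 0 0 0 0 0 0;0 0 0 0 0 0 0"

```text
time_s: 11.32
position: [0.5242, -0.1786, 0.0564]
tool_rot: [[-0.188, 0.982, -0.0], [0.982, 0.188, 0.0], [0.0, -0.0, -1.0]]
ft_force: [-0.9, 0.2, -1.4]
grip_width: 0.0451
gripper_force: 51.9
```

```bash
python3 m5.py
```

```text
11.3167 y 99.59677272565818 lat -0.14389892138964946 z 56.35415296341026 yaw 10.826194403562972
[[-0.1878  0.9822 -0.0003]
 [ 0.9822  0.1878  0.0003]
 [ 0.0003 -0.0002 -1.    ]] [-0.9498  0.2434 -1.3864] [-31.0628  32.9009  87.6929   0.0055  59.4268 -41.8917]
```

Call:
servo_tool --deltas "0 -8 0 0 0 0 0;0 -8 0 0 0 0 0;0 -8 0 0 0 0 0;0 -8 0 0 0 0 0;0 -8 0 0 0 0 0;0 -8 0 0 0 0 0;0 -5 0 0 0 0 0;0 0 0 0 0 0 0"

```text
time_s: 11.98
position: [0.5345, -0.2321, 0.0563]
tool_rot: [[-0.187, 0.982, 0.0], [0.982, 0.187, -0.0], [-0.0, 0.0, -1.0]]
ft_force: [-0.4, -0.1, -1.3]
grip_width: 0.0451
gripper_force: 51.9
```

Call:
servo_tool --deltas "0 0 0 0 0 0 0"

```text
time_s: 12.07
position: [0.5342, -0.231, 0.0563]
tool_rot: [[-0.187, 0.982, -0.0], [0.982, 0.187, 0.0], [0.0, -0.0, -1.0]]
ft_force: [0.2, -0.3, -1.3]
grip_width: 0.0455
gripper_force: 51.9
```

```bash
python3 m5.py
```

```text
12.0667 y 46.260877351049 lat -0.21926101450096816 z 56.30121356041011 yaw 10.803136957675052
[[-0.1874  0.9823 -0.0002]
 [ 0.9823  0.1874  0.0002]
 [ 0.0003 -0.0002 -1.    ]] [ 0.1777 -0.2637 -1.301 ] [-35.0311  35.0973  82.9262   0.0041  61.9943 -45.8362]
```

Now the final push, in small steps until the shoulder is felt.

Call:
servo_tool --deltas "0 -2 0 0 0 0 0;0 -2 0 0 0 0 0;0 -1 0 0 0 0 0;0 0 0 0 0 0 0"

```text
time_s: 12.4
position: [0.5353, -0.2358, 0.0565]
tool_rot: [[-0.188, 0.982, 0.0], [0.982, 0.188, -0.0], [-0.0, 0.0, -1.0]]
ft_force: [-0.5, 0.3, -2.7]
grip_width: 0.0456
gripper_force: 51.9
```

Call:
servo_tool --deltas "0 -1 0 0 0 0 0;0 -1 0 0 0 0 0;0 0 0 0 0 0 0"

```text
time_s: 12.65
position: [0.5355, -0.2369, 0.0564]
tool_rot: [[-0.188, 0.982, -0.001], [0.982, 0.188, 0.002], [0.002, -0.0, -1.0]]
ft_force: [-0.1, 4.1, -0.0]
grip_width: 0.0453
gripper_force: 52.3
```

Call:
servo_tool --deltas "0 -1 0 0 0 0 0;0 0 0 0 0 0 0"

```text
time_s: 12.82
position: [0.5354, -0.2369, 0.0563]
tool_rot: [[-0.188, 0.982, -0.001], [0.982, 0.188, 0.003], [0.003, -0.001, -1.0]]
ft_force: [-1.2, 8.8, 1.5]
grip_width: 0.0453
gripper_force: 52.5
```

Contact: the force along the axis rises while the position stays at frame y ≈ 40, which is the home position. I'll lower the sleeve onto the spigot, keep a light push, and release.

Call:
servo_tool --deltas "0 -0.5 0 1 0 0 0;0 0 0 0.8 0 0 0;0 0 0 0 0 0 0"

```text
time_s: 13.07
position: [0.5354, -0.2369, 0.0547]
tool_rot: [[-0.189, 0.982, -0.002], [0.982, 0.189, 0.004], [0.004, -0.001, -1.0]]
ft_force: [-1.2, 11.6, 4.6]
grip_width: 0.0456
gripper_force: 52.8
```

Call:
servo_tool --deltas "0.75 0 0 0 0 0 0;0.75 0 0 0 0 0 0;0.75 0 0 0 0 0 0;0.75 0 0 0 0 0 0;0.75 0 0 0 0 0 0"

```text
time_s: 13.48
position: [0.536, -0.2394, 0.0547]
tool_rot: [[-0.188, 0.982, 0.0], [0.982, 0.188, -0.0], [-0.0, 0.0, -1.0]]
ft_force: [0.3, -0.5, -0.7]
grip_width: 0.0643
gripper_force: 0.0
```

Call:
servo_tool --deltas "0.8 0 0 -15 0 0 0;0.8 0 0 -35 0 0 0;0.8 0 0 -40 0 0 0;0.8 0 0 -40 0 0 0;0.8 0 0 -40 0 0 0;0.8 0 0 -20 0 0 0;0.8 0 0 0 0 0 0;0.8 0 0 0 0 0 0"

```text
time_s: 14.15
position: [0.536, -0.2393, 0.2453]
tool_rot: [[-0.188, 0.982, 0.002], [0.982, 0.188, -0.001], [-0.002, 0.001, -1.0]]
ft_force: [0.7, 0.4, -0.9]
grip_width: 0.0687
gripper_force: 0.0
```

```bash
cat > m6.py <<'E'
from h import *
import sys
exec(open("m5.py").read())
p=env.get_image("wrist");np.savez("w6.npz",**p);W=world(p);z=W[...,2]
Y=(W[...,:2]*1000-[541.9,-276.6])@d;L=(W[...,:2]*1000-[530.07,-208.25])@n
m=(abs(L)<8)&(z>.09)&(z<.106)&(Y>-20)&(Y<130);print("sleeve",m.sum(),np.percentile(Y[m],[.5,5,50,95,99.5]),np.median(z[m]))
m=(abs(L)<22)&(z>.12)&(z<.16)&(Y>60);print("post",m.sum(),Y[m].min() if m.any() else 0,Y[m].mean() if m.any() else 0,L[m].mean() if m.any() else 0)
for k in("tail_face","tail_post"):
    for e in env.spot_point(k,p)[:1]:
        w=ray(p,e["uv"],Z[k])[:2]*1000;print(k,e["uv"],e["conf"],(w-[541.9,-276.6])@d,(w-[530.07,-208.25])@n)
save(p,sys.argv[1])
E
python3 m6.py pics/g.png
```

```text
14.15 y 37.70739788958339 lat -0.0417840535471489 z 245.32466091681954 yaw 10.819827996393117
[[-0.1877  0.9822  0.0016]
 [ 0.9822  0.1877 -0.0013]
 [-0.0015  0.0013 -1.    ]] [ 0.6728  0.4379 -0.9473] [-35.6069  25.0255  66.772   -0.0053  88.0859 -46.4267]
sleeve 1407 [-7.4535 -4.6343 36.2693 75.1719 78.8186] 0.09617212535259406
post 0 0 0 0
```

View pics/g.png

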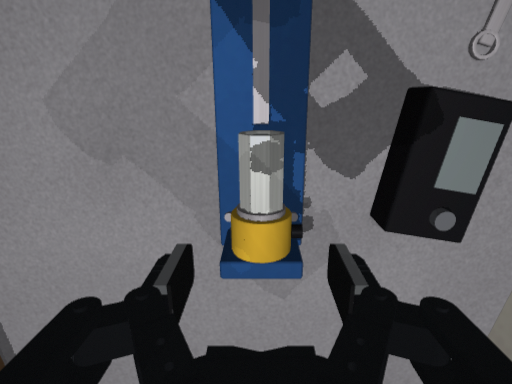

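The wrist view shows the sleeve seated against the shoulder of the load cell at (262,212), with its free end at (262,132), which is frame y ≈ 79. Now on to the tailstock.

Call:
servo_tool --deltas "1 38 0 0 0 0 0;1 38 0 0 0 0 0;1 38 0 0 0 0 0;1 26 0 0 0 0 0;1 0 0 0 0 0 0;1 0 0 0 0 0 0;1 0 0 0 0 0 0"

```text
time_s: 14.88
position: [0.5096, -0.102, 0.2439]
tool_rot: [[-0.188, 0.982, -0.001], [0.982, 0.188, 0.0], [0.001, -0.001, -1.0]]
ft_force: [-0.4, -0.1, 0.4]
grip_width: 0.0851
gripper_force: 0.0
```

```bash
python3 m6.py pics/h.png
```

```text
14.8833 y 177.57894651146614 lat -0.06222994695280415 z 243.85764655238017 yaw 10.8287766393948
[[-0.1879  0.9822 -0.0012]
 [ 0.9822  0.1879  0.0003]
 [ 0.0005 -0.0012 -1.    ]] [-0.366  -0.0541  0.3597] [-24.3754  18.2677  77.6763  -0.0134  84.1284 -35.2028]
sleeve 1026 [-8.4157 -6.1097 36.7584 77.8185 79.2905] 0.09611304769642168
post 337 230.788873165308 238.95419264855593 0.2657450871032323
tail_face [259.0, 140.6] 0.72 210.8455427126423 -2.185322878461355
tail_post [261.1, 117.8] 0.72 236.9880843979104 -0.07911791708206922
```

Call:
servo_tool --deltas "1 31 0 0 0 0 0;1 30.4 0 0 0 0 0;1 0 0 40 0 0 0;1 0 0 40 0 0 0;1 0 0 35 0 0 0;1 0 0 18 0 0 0;1 0 0 5 0 0 0;1 0 0 0 0 0 0"

```text
time_s: 15.7
position: [0.4978, -0.0418, 0.1056]
tool_rot: [[-0.187, 0.982, -0.002], [0.982, 0.187, 0.001], [0.001, -0.002, -1.0]]
ft_force: [-0.1, -0.1, -0.3]
grip_width: 0.0854
gripper_force: 0.0
```

Call:
servo_tool --deltas "0 0 0 0 0 0 0;0 0 0 0 0 0 0;0 0 0 0 0 0 0;0 0 0 0 0 0 0;0 0 0 0 0 0 0;0 0 0 0 0 0 0;0 0 0 0 0 0 0;0 0 0 0 0 0 0" --newtons 50

```text
time_s: 16.37
position: [0.4988, -0.0414, 0.1073]
tool_rot: [[-0.188, 0.982, 0.002], [0.982, 0.188, -0.0], [-0.001, 0.002, -1.0]]
ft_force: [2.3, 1.4, 4.9]
grip_width: 0.0145
gripper_force: 48.9
```

Call:
servo_tool --deltas "0 0 0 0 0 0 0;0 0 0 0 0 0 0"

```text
time_s: 16.53
position: [0.4987, -0.0414, 0.1072]
tool_rot: [[-0.188, 0.982, 0.002], [0.982, 0.188, -0.0], [-0.001, 0.002, -1.0]]
ft_force: [1.6, 1.2, 6.0]
grip_width: 0.0149
gripper_force: 49.0
```

```bash
python3 m5.py
```

```text
16.5333 y 239.15818318356736 lat 0.658729433458283 z 107.22138674119027 yaw 10.830071348148136
[[-0.1879  0.9822  0.002 ]
 [ 0.9822  0.1879 -0.0003]
 [-0.0007  0.0019 -1.    ]] [1.5735 1.1649 5.9895] [-18.3309  24.5273  93.1185   0.0215  62.2415 -29.1709]
```

Post gripped. Sliding it along the rail.

Call:
servo_tool --deltas "0 -8 0 -1 0 0 0;0 -16 0 0 0 0 0;0 -18 0 0 0 0 0;0 -18 0 0 0 0 0;0 -18 0 0 0 0 0;0 -18 0 0 0 0 0;0 -12 0 0 0 0 0;0 -6 0 0 0 0 0"

```text
time_s: 17.2
position: [0.5203, -0.1541, 0.1073]
tool_rot: [[-0.187, 0.982, 0.001], [0.982, 0.187, 0.001], [0.001, 0.002, -1.0]]
ft_force: [7.5, 4.6, -1.6]
grip_width: 0.0145
gripper_force: 50.0
```

Call:
servo_tool --deltas "0 0 0 0 0 0 0;0 0 0 0 0 0 0"

```text
time_s: 17.37
position: [0.5203, -0.1541, 0.1073]
tool_rot: [[-0.187, 0.982, 0.002], [0.982, 0.187, -0.001], [-0.001, 0.002, -1.0]]
ft_force: [6.2, -2.6, -3.0]
grip_width: 0.0147
gripper_force: 49.8
```

```bash
python3 m5.py
```

```text
17.3667 y 124.3465302886987 lat 0.643481473291281 z 107.29074410312572 yaw 10.791611967099897
[[-0.1872  0.9823  0.0018]
 [ 0.9823  0.1872 -0.0008]
 [-0.0011  0.0016 -1.    ]] [ 6.1867 -2.5992 -3.007 ] [-29.0082  28.0781  86.4212   0.0108  65.3893 -39.8044]
```

Call:
servo_tool --deltas "0 -4 0.5 0 0 0 0;0 -3 0 0 0 0 0;0 -2 0 0 0 0 0;0 0 0 0 0 0 0"

```text
time_s: 17.7
position: [0.5219, -0.1621, 0.1073]
tool_rot: [[-0.188, 0.982, 0.0], [0.982, 0.188, 0.0], [0.0, 0.0, -1.0]]
ft_force: [5.9, 1.3, -3.3]
grip_width: 0.0146
gripper_force: 50.0
```

Call:
servo_tool --deltas "0 -1.5 0 0 0 0 0;0 -1 0 0 0 0 0;0 0 0 0 0 0 0"

```text
time_s: 17.95
position: [0.5223, -0.1643, 0.1073]
tool_rot: [[-0.188, 0.982, 0.0], [0.982, 0.188, 0.001], [0.001, 0.0, -1.0]]
ft_force: [3.7, 2.6, -2.6]
grip_width: 0.0148
gripper_force: 50.0
```

Call:
servo_tool --deltas "0 -1 0 0 0 0 0;0 0 0 0 0 0 0"

```text
time_s: 18.12
position: [0.5225, -0.1652, 0.1073]
tool_rot: [[-0.188, 0.982, 0.0], [0.982, 0.188, 0.001], [0.001, 0.0, -1.0]]
ft_force: [5.1, 3.2, -2.3]
grip_width: 0.0149
gripper_force: 50.0
```

Call:
servo_tool --deltas "0 -1 0 0 0 0 0;0 0 0 0 0 0 0"

```text
time_s: 18.28
position: [0.5226, -0.1661, 0.1073]
tool_rot: [[-0.188, 0.982, 0.0], [0.982, 0.188, 0.001], [0.001, 0.0, -1.0]]
ft_force: [4.4, 3.1, -2.2]
grip_width: 0.0147
gripper_force: 50.0
```

Call:
servo_tool --deltas "0 -1 0 0 0 0 0;0 0 0 0 0 0 0"

```text
time_s: 18.45
position: [0.5228, -0.1671, 0.1073]
tool_rot: [[-0.188, 0.982, -0.0], [0.982, 0.188, 0.001], [0.001, 0.0, -1.0]]
ft_force: [4.9, 3.3, -3.4]
grip_width: 0.0144
gripper_force: 50.0
```

Call:
servo_tool --deltas "0 -1 0 0 0 0 0;0 0 0 0 0 0 0"

```text
time_s: 18.62
position: [0.523, -0.1681, 0.1073]
tool_rot: [[-0.188, 0.982, 0.0], [0.982, 0.188, 0.001], [0.001, 0.0, -1.0]]
ft_force: [4.9, 3.5, -2.5]
grip_width: 0.0148
gripper_force: 50.0
```

Call:
servo_tool --deltas "0 -1 0 0 0 0 0;0 0 0 0 0 0 0"

```text
time_s: 18.78
position: [0.5231, -0.1686, 0.1073]
tool_rot: [[-0.188, 0.982, -0.0], [0.982, 0.188, 0.002], [0.002, 0.0, -1.0]]
ft_force: [4.1, 5.7, -1.4]
grip_width: 0.0149
gripper_force: 50.1
```

Call:
servo_tool --deltas "0 -1 0 0 0 0 0;0 0 0 0 0 0 0"

```text
time_s: 18.95
position: [0.5231, -0.1686, 0.1073]
tool_rot: [[-0.188, 0.982, -0.001], [0.982, 0.188, 0.004], [0.004, -0.0, -1.0]]
ft_force: [4.1, 10.1, 0.7]
grip_width: 0.0146
gripper_force: 50.2
```

Contact with the sleeve end: the position has stopped and the force is rising. One more press to seat it, then relax and release.

Call:
servo_tool --deltas "0 -1.5 0 0 0 0 0;0 0 0 0 0 0 0;0 1.8 0 0 0 0 0;0 0 0 0 0 0 0"

```text
time_s: 19.28
position: [0.5231, -0.1686, 0.1073]
tool_rot: [[-0.188, 0.982, -0.0], [0.982, 0.188, 0.002], [0.002, 0.0, -1.0]]
ft_force: [4.7, 7.9, -0.5]
grip_width: 0.0148
gripper_force: 50.0
```

Call:
servo_tool --deltas "1 0 0 0 0 0 0;1 0 0 0 0 0 0;1 0 0 0 0 0 0;1 0 0 0 0 0 0;1 0 0 0 0 0 0;1 0 0 0 0 0 0"

```text
time_s: 19.78
position: [0.5231, -0.1703, 0.1076]
tool_rot: [[-0.188, 0.982, -0.0], [0.982, 0.188, -0.0], [-0.0, -0.0, -1.0]]
ft_force: [0.0, 0.5, 0.6]
grip_width: 0.0847
gripper_force: 0.0
```

Call:
servo_tool --deltas "1 0 0 -15 0 0 0;1 0 0 -35 0 0 0;1 0 0 -40 0 0 0;1 0 0 -40 0 0 0;1 0 0 -20 0 0 0;1 0 0 0 0 0 0;1 0 0 0 0 0 0"

```text
time_s: 20.37
position: [0.5233, -0.1702, 0.2582]
tool_rot: [[-0.188, 0.982, 0.002], [0.982, 0.188, -0.001], [-0.001, 0.001, -1.0]]
ft_force: [0.2, -0.3, -1.2]
grip_width: 0.0856
gripper_force: 0.0
```

```bash
python3 m6.py pics/i.png
python3 - <<'E'
from h import *
a=env.get_image("scene");b=env.get_image("side");w=dict(np.load("w6.npz"))
c=[cv2.resize(p["img"][r[1]:r[3],r[0]:r[2],::-1],(400,400),interpolation=cv2.INTER_CUBIC) for p,r in((w,(180,60,340,220)),(b,(225,190,365,330)))]
cv2.imwrite("pics/j.png",np.hstack(c))
E
```

```text
20.3667 y 107.9995781398728 lat 0.49197683224709277 z 258.2483904207782 yaw 10.825295474234663
[[-0.1878  0.9822  0.0016]
 [ 0.9822  0.1878 -0.001 ]
 [-0.0013  0.0014 -1.    ]] [ 0.2069 -0.3365 -1.2293] [-30.3459  20.7793  71.4415  -0.004   87.6727 -41.1711]
sleeve 1438 [ -7.7953  -4.0059  50.5149 125.1929 129.3216] 0.09608392050256467
post 342 101.48332480321307 111.34658390898133 0.19751761288664485
tail_face [258.2, 190.5] 0.7 82.61383392253104 -2.275576278017962
tail_post [263.6, 181.2] 0.88 106.97533094792861 3.2360567200057346
```

View pics/j.png

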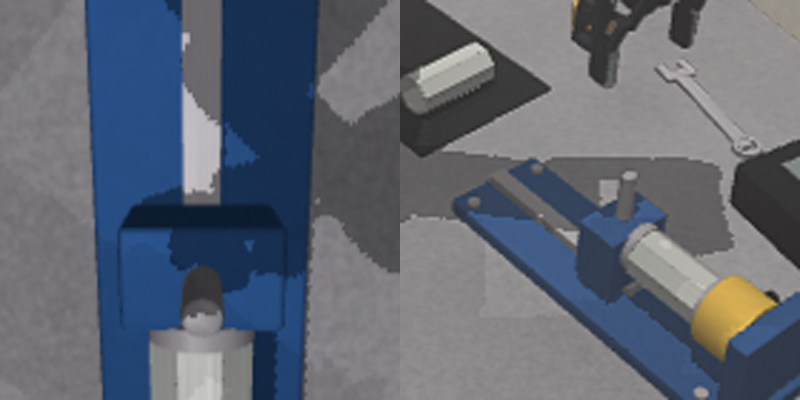

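The left crop (wrist view) shows the tailstock face against the sleeve end at about (200,338). The right crop (side view) shows the sleeve between shoulder and face with no gap at either end. The gripper is clear of everything, so I'm handing in.

```bash
python3 -c "
from rig import env
print(env.close_job())"
```

```text
the job is handed in; nothing more can be done
None
```

Sleeve B is fully home on the spigot against the shoulder, the tailstock face rests against its end, and the gripper is released and clear. The job was handed in at about 20 s of the 54 s limit, and no verdict was returned.

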